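Show the weighed jar's base to the inspection camera

ROBOT

A 7-joint arm with a two-finger parallel gripper is mounted at the origin on the work surface. World frame = base frame: x ahead of the robot, y to its left, z up, the work surface at z = 0. Lengths are in m, angles in rad, forces in N, time in s.
With the tool pointing down it reaches from about 0.4 to 0.9 m from the base axis. Payload 5.5 kg.
Tool frame: the origin (TCP) lies at the very end of the fingers, on their centre line; the grasp point (between the pads) lies 19 mm behind it; z points along the fingers, y is the direction in which the jaws open and shut (so a half turn about z gives the same grasp; the last joint's range is limited). The gripper opens to 92 mm and grips with 3 to 60 N. Pads are 19 mm wide; open, the fingers measure 130 mm over their backs; the gripper's body (75 mm by 190 mm) begins 47 mm behind the grasp point.
Start: joints at [-1.05, 0.501, -0.427, 1.55, 0.221, 1.138, -0.21], TCP at [0.166, 0.629, 0.227] pointing down, gripper open.
Joint ranges: [-2.88, 2.88], [-0.31, 2.03], [-1.54, 1.56], [0.2, 2.42], [-1.41, 4.55], [0.19, 2.02], [-2.57, 2.57]. Speed limits (rad/s): [2.57, 2.57, 3.14, 3.14, 3.14, 3.14, 3.14].

INTERFACE

Orientations are given as a unit quaternion [w, x, y, z].
In Python, from plant import telemetry, imaging, order gives the robot as it stands.
- The arm moves only by the tool apply_moves, never from a script. Its argument "motion" is a list of rows, each an object of numbers: "tx", "ty", "tz": the shift along the tool's x, y, z scaled (see below); "twist": the turn about the tool's z scaled (see below). In form: [{"tx": .., "ty": .., "tz": .., "twist": ..}, ...]. A call has 1 to 20 rows; each row is the pose to reach, as a shift and turn from the pose commanded when the call began, along the tool's axes at that moment, turning the shorter way round; what a row does not reach only later rows make up. The controller multiplies each number of a shift by 0.75 m and each number of a turn by 360 degrees. A row lasts 1/10 s, in which the tool goes at most 50 mm and 8.59 degrees, less where a joint would pass 70% of its speed; a pose out of reach is approached as far as the arm can. A call with a number of a shift or a turn outside -1 to 1 is refused whole. A call with a gripper value outside its range is refused whole. "grip" is the opening, from -1 (shut) to 1 (fully open), so that 0 is half open, set as the call begins (left out, the last holds). The fingers move at their own pace and stop on an object; "force" is the grip in N (left out, the last holds). Time passes only in rows, so rows that repeat a pose let the fingers close. It gives the time, the measured TCP pose, the force and the opening at its end, in the units of the state.
- telemetry.read_state(): the state, without advancing time (a new reading comes with each control period).
- imaging.capture(name): name is "side" or "top" or "wrist"; returns a dict with "img" (400x640x3 uint8, red, green, blue), "camera_matrix" (3x3 intrinsics, pixels), "rvec" (rotation vector, rad) and "tvec" (3), from world to camera coordinates, as OpenCV has them. Camera axes: x right, y down, z forward; pixel columns grow to the right and rows downward; lengths in m; the calibration is good to about 2 mm. A picture is of the moment at which its call begins. There is no depth.
- order.sign_off(): hands the job in, once; it reports no verdict.
The state is a dict: "clock": time; "joints": joint angles; "joint_velocities": joint speeds; "effort": joint torques, N m; "tool_pos": TCP position; "tool_rot": TCP orientation; "ft_force": force on the tool from outside, world axes, zero at the start; "torque": the same for the moment, N m; "grip_width": opening from 0.0 (shut) to 1.0 (fully open).
Only numpy, scipy, OpenCV 4.12 (cv2) and the standard library are available. Lean on these libraries where they do the work, as an engineer would, in place of code of your own. Each camera call takes 0.05 s, during which the arm holds its last target.

TASK

One of the three closed jars has just been weighed and still stands on the flat pan of the kitchen scale. Pick up that jar, leave the other two and everything else where they are and do not touch the camera, and hold the jar in the air with its base facing squarely into the lens, centred on the lens's line of sight and 12 cm from it, so that the glass base can be checked for cracks. Finish while still holding it there, steady in the gripper.

Things in the scene. Friction and masses are not known exactly. Their poses are not given: they have to be found in the camera images.
- tall_jar_center (a point): The tall slim round jar: closed amber glass jar with a round plain steel screw lid 14 mm high, 52 mm in diameter, 96 mm high with its lid, straight glass side from the base up to 22 mm below the top; 0.2 to 0.4 kg. This point is its centre, on its axis, 48 mm above its base; z runs along its axis from base to lid. One of the three jars stands upright on the scale's pan, the other two on the chopping board.
- tall_jar_base (a point): Centre of the underside (base) of the tall slim round jar, 48 mm below its centre on its axis; same axes as its centre.
- squat_jar_center (a point): The low wide round jar: closed amber glass jar with a round plain steel screw lid 14 mm high, 64 mm in diameter, 66 mm high with its lid, straight glass side from the base up to 22 mm below the top; 0.2 to 0.4 kg. This point is its centre, on its axis, 33 mm above its base; z runs along its axis from base to lid. One of the three jars stands upright on the scale's pan, the other two on the chopping board.
- squat_jar_base (a point): Centre of the underside (base) of the low wide round jar, 33 mm below its centre on its axis; same axes as its centre.
- square_jar_center (a point): The square-bodied jar: closed amber glass jar with a round plain steel screw lid 14 mm high, 50 x 50 mm across the flats (its x and y axes are square to them), 80 mm high with its lid, flat glass sides from the base up to 20 mm below the top; 0.2 to 0.4 kg. This point is its centre, on its axis, 40 mm above its base; z runs along its axis from base to lid. One of the three jars stands upright on the scale's pan, the other two on the chopping board.
- square_jar_base (a point): Centre of the underside (base) of the square-bodied jar, 40 mm below its centre on its axis; same axes as its centre.
- scale_pan (a point): Centre of the top of the flat round aluminium pan (144 mm in diameter) of the kitchen scale, a flat box 205 x 150 mm with a small dark display at one end, fixed to the counter; the pan's top is 28 mm above the counter.
- board: Pale wooden chopping board, 160 (x) x 220 (y) x 28 mm, fixed; origin at the centre of its underside. The two jars that were not weighed stand on it.
- camera: Inspection camera on a round weighted foot (96 mm in diameter), fixed, 120 mm high or less; origin at the centre of the foot's underside. Its head, a grey can 52 mm in diameter with a black front ring 60 mm in diameter and a white ring light round the lens, tilts in a yoke 85 mm above the counter.
- camera_head (a joint): Tilt of the camera head: 0 = the lens looks level, towards the foot's own -x; 1.57 = straight up; the value is the angle of the lens's line of sight above level. Stiff: it stays as found.
- lens (a point): Middle of the lens's front glass, 35 mm in front of the tilt axis. The lens looks along this frame's -x direction, obliquely up and roughly towards the robot.
- view_point (a point): The point in the air on the lens's line of sight, 120 mm in front of the lens, where the jar's base is to be; same axes as the lens (its -x points away from the lens along the line of sight, its +x back to the lens).
- skewer: Stainless shawarma skewer lying on the counter: flat blade 290 x 9 x 4 mm along x, point to +x, loop handle to -x; origin at the middle of the blade, on the counter. Bystander.
- spoon_rest: White ceramic spoon rest, a round dish 92 mm in diameter (origin at the centre of its underside), 14 mm high, with a flat tail reaching 125 mm to -x. Bystander.
- pepper_mill: Wooden pepper mill, 54 mm in diameter, 146 mm high, origin at the centre of its foot. Bystander.
- mug: White mug, 80 mm in diameter, 90 mm high, handle to +y, origin at the centre of its foot. Bystander.
- bowl: Small steel bowl, 100 mm in diameter, 42 mm high, origin at the centre of its foot. Bystander.

How it is judged:
At the end, for the whole second after the job is handed in: The jar from the scale hangs in the fingers alone, still: base centre within 25 mm of the point 120 mm before the lens on its line of sight, axis within 0.2 rad of that line, base towards the lens; the other jars stand upright within 25 mm of their start (((distance between tall_jar_base and view_point below 0.025 m and angle between the z axis of tall_jar_base and the x axis of view_point, either way round below 0.2 rad and x of tall_jar_center in the frame of view_point below -0.01 m and height (world z) of tall_jar_base above 0.12 m and contact force between tall_jar and the fingers above 1.5 N and linear speed of tall_jar below 0.02 m/s and angular speed of tall_jar below 0.15 rad/s and distance of each of squat_jar_base, square_jar_base from where it was at the start of the episode below 0.025 m and angle between each of squat_jar_base, square_jar_base's own z axis and vertical below 0.15 rad and horizontal distance between each of squat_jar_base, square_jar_base and scale_pan above 0.1 m) or (distance between squat_jar_base and view_point below 0.025 m and angle between the z axis of squat_jar_base and the x axis of view_point, either way round below 0.2 rad and x of squat_jar_center in the frame of view_point below -0.01 m and height (world z) of squat_jar_base above 0.12 m and contact force between squat_jar and the fingers above 1.5 N and linear speed of squat_jar below 0.02 m/s and angular speed of squat_jar below 0.15 rad/s and distance of each of tall_jar_base, square_jar_base from where it was at the start of the episode below 0.025 m and angle between each of tall_jar_base, square_jar_base's own z axis and vertical below 0.15 rad and horizontal distance between each of tall_jar_base, square_jar_base and scale_pan above 0.1 m) or (distance between square_jar_base and view_point below 0.025 m and angle between the z axis of square_jar_base and the x axis of view_point, either way round below 0.2 rad and x of square_jar_center in the frame of view_point below -0.01 m and height (world z) of square_jar_base above 0.12 m and contact force between square_jar and the fingers above 1.5 N and linear speed of square_jar below 0.02 m/s and angular speed of square_jar below 0.15 rad/s and distance of each of tall_jar_base, squat_jar_base from where it was at the start of the episode below 0.025 m and angle between each of tall_jar_base, squat_jar_base's own z axis and vertical below 0.15 rad and horizontal distance between each of tall_jar_base, squat_jar_base and scale_pan above 0.1 m))); the arm keeps its last pose, push and grip.
It fails at once if the camera is touched (over 1 N) (contact force between camera and anything else above 1 N).
It fails at once if a bystander is shifted by more than 25 mm (distance of any of skewer, spoon_rest, pepper_mill, mug, bowl from where it was at the start of the episode above 0.025 m).
It also fails if it takes over 29 s, if anything falls off the work surface, if the arm or the gripper's body presses on something with over 40 N, if the wrist force passes 120 N, or if a joint passes its speed limit or range.

## Working session

There is one attempt and no reset: what is moved stays moved. The work goes in short steps, Python scripts to look and compute and a tool call to move; the robot and the scene stay as the last step left them, time stands still between calls to the robot, and variables do not carry over. Pictures are saved under pics/ and viewed, and the job is handed in when it is done.

Besides the shell and the picture viewer there is one more tool, called after "Call:" by a JSON object that holds its "op" and its "data". apply_moves: Moves the arm, as the interface text tells. Its arguments: {"type":"object","properties":{"motion":{"type":"array","items":{"type":"object","properties":{"tx":{"type":"number","minimum":-1,"maximum":1},"ty":{"type":"number","minimum":-1,"maximum":1},"tz":{"type":"number","minimum":-1,"maximum":1},"twist":{"type":"number","minimum":-1,"maximum":1}}}},"grip":{"type":"number"},"force":{"type":"number"}},"required":["motion"]}

```bash
mkdir -p pics
cat > h.py <<'E'
import numpy as np, cv2
from plant import telemetry, imaging, order
def snap(n,f):
    c=imaging.capture(n); cv2.imwrite(f'pics/{f}.png',cv2.cvtColor(c['img'],cv2.COLOR_RGB2BGR))
    np.savez(f'pics/{f}.npz',**{k:np.array(v) for k,v in c.items()}); return c
def load(f): return np.load(f'pics/{f}.npz')
def ray(c,u,v):
    R=cv2.Rodrigues(np.array(c['rvec'],float).reshape(3,1))[0]; t=np.array(c['tvec'],float).ravel()
    d=R.T@np.linalg.inv(np.array(c['camera_matrix']))@np.array([u,v,1.]); return -R.T@t,d/np.linalg.norm(d)
def atz(c,u,v,z):
    o,d=ray(c,u,v); return o+d*(z-o[2])/d[2]
def proj(c,P):
    return cv2.projectPoints(np.atleast_2d(np.array(P,float)),np.array(c['rvec'],float),np.array(c['tvec'],float),np.array(c['camera_matrix'],float),None)[0][:,0]
def tri(*rs):
    A=0;b=0
    for o,d in rs:
        M=np.eye(3)-np.outer(d,d);A=A+M;b=b+M@o
    p=np.linalg.solve(A,b); return p,[np.linalg.norm((np.eye(3)-np.outer(d,d))@(p-o)) for o,d in rs]
E
python3 - <<'E'
from h import *
for n in ['side','top','wrist']:
    c=snap(n,n+'0'); print(n,ray(c,320,200),np.array(c['camera_matrix'])[0])
print(telemetry.read_state())
E
```

```text
side (array([ 0.10044078, -0.58226619,  0.73693077]), array([ 0.45585969,  0.57277671, -0.68126264])) [371.53129668   0.         323.27316557]
top (array([ 0.26409491, -0.04911578,  1.48502902]), array([ 1.92005503e-01,  2.93200990e-04, -9.81393805e-01])) [428.0628025    0.         314.23499334]
wrist (array([0.09209805, 0.64900428, 0.38497898]), array([ 0.26362098, -0.10310294, -0.9591005 ])) [345.1828894   0.        330.3985586]
{'clock': 0.15, 'joints': array([-1.04976623,  0.50163351, -0.42680523,  1.5511586 ,  0.22079365,
        1.13829077, -0.21027734]), 'joint_velocities': array([-2.44511739e-04, -2.69588732e-03, -8.64608912e-04, -3.68809820e-03,
        1.45762286e-03, -3.40115917e-05, -1.92875860e-03]), 'effort': array([-6.08719783e-03, -5.67110002e+01, -5.82465291e+00, -2.79458052e+01,
       -6.85430830e-02,  2.65607808e-02,  1.38824494e-04]), 'tool_pos': array([0.16565201, 0.6280094 , 0.22593523]), 'tool_rot': array([-1.21536908e-04,  1.28543792e-01,  9.91703569e-01, -7.13787660e-04]), 'ft_force': array([-0.26457705,  0.49258023,  0.25739887]), 'torque': array([ 0.04489349, -0.02433412,  0.04186011]), 'grip_width': 0.997098069844513}
```

```bash
ls; ls plant* 2>/dev/null|head
```

```text
h.py
pics
```

View pics/side0.png

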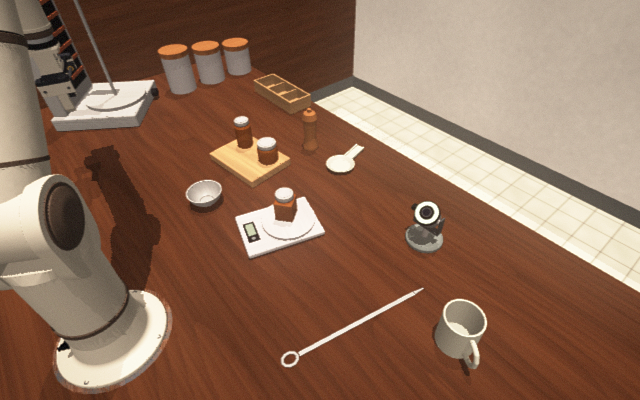

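View pics/top0.png

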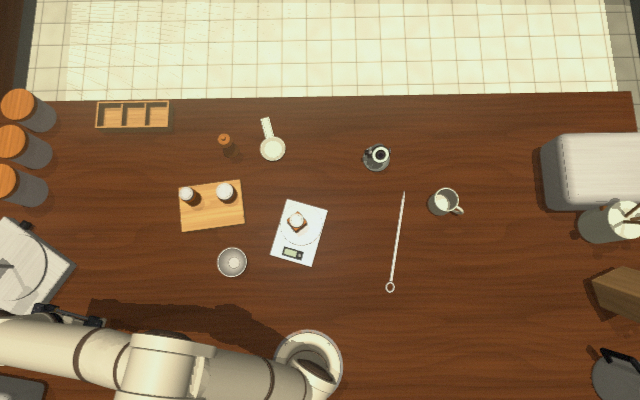

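View pics/wrist0.png

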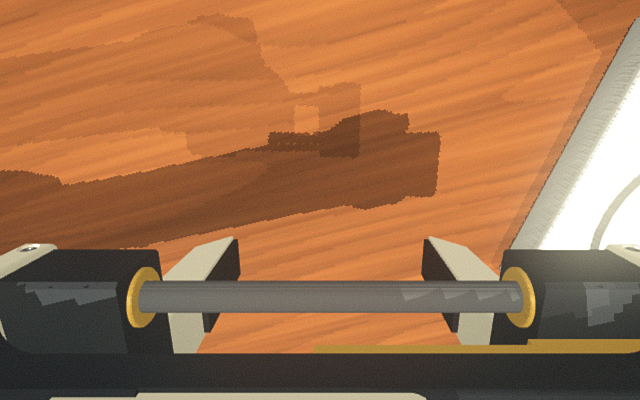

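Run:
```python
from h import *
s=cv2.imread('pics/side0.png');t=cv2.imread('pics/top0.png')
def z(im,x,y,w,h,k):return cv2.resize(im[y:y+h,x:x+w],None,fx=k,fy=k,interpolation=cv2.INTER_CUBIC)
cv2.imwrite('pics/a.png',z(s,390,185,70,75,8)); cv2.imwrite('pics/b.png',z(t,350,130,50,50,10)); cv2.imwrite('pics/c.png',z(t,265,190,70,80,7)); cv2.imwrite('pics/d.png',z(s,230,180,100,75,7))
```

```text
(no output)
```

View pics/a.png

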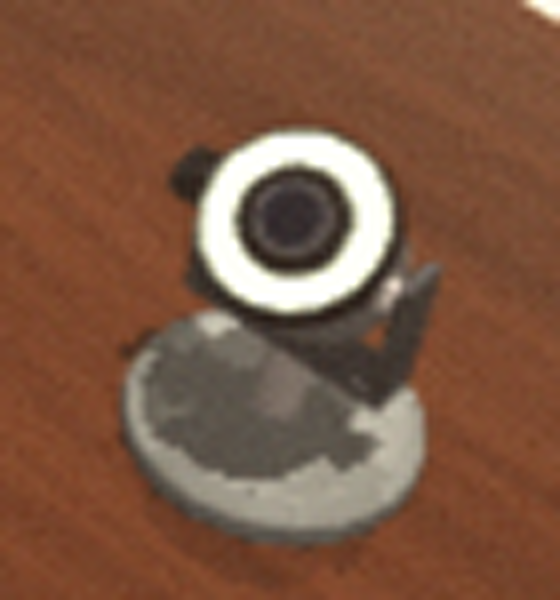

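View pics/b.png

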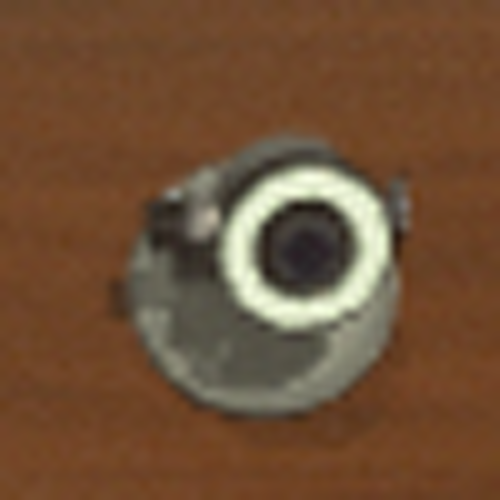

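View pics/c.png

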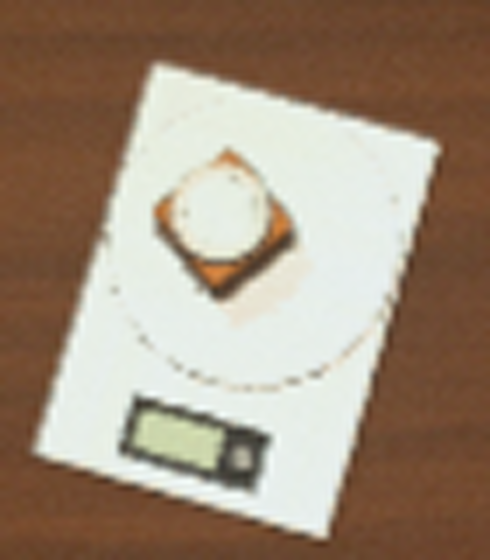

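View pics/d.png

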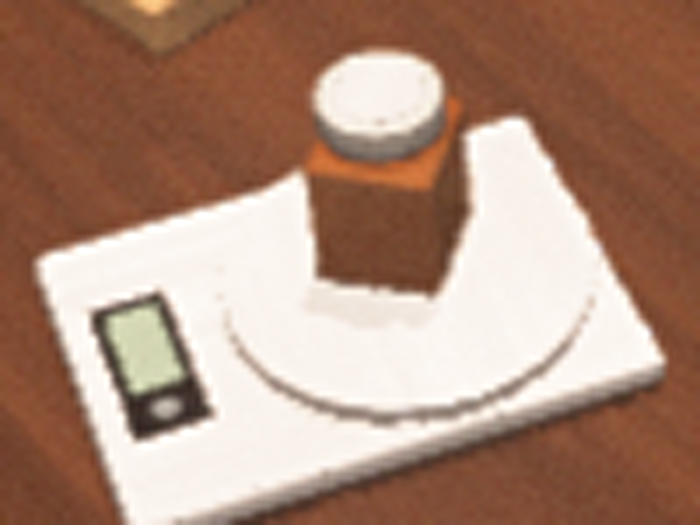

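```bash
cat > lens.py <<'E'
from h import *
from scipy.optimize import least_squares
def contour(f,x,y,w,h,k=8,th=150):
    c=load(f); im=cv2.cvtColor(c['img'],cv2.COLOR_RGB2GRAY)[y:y+h,x:x+w]
    big=cv2.resize(im,None,fx=k,fy=k,interpolation=cv2.INTER_CUBIC)
    m=(big>th).astype(np.uint8); cs,hi=cv2.findContours(m,cv2.RETR_CCOMP,cv2.CHAIN_APPROX_NONE)
    outs=[(cv2.contourArea(q),i) for i,q in enumerate(cs) if hi[0][i][3]<0 and hi[0][i][2]>=0]
    i=max(outs)[1]; ins=max([j for j in range(len(cs)) if hi[0][j][3]==i],key=lambda j:cv2.contourArea(cs[j]))
    cv=lambda q:(q[:,0].astype(float)+.5)/k-.5+[x,y]
    return c,cv(cs[i]),cv(cs[ins])
if __name__=='__main__':
    V=[contour('side0',408,195,40,35),contour('top0',365,140,30,30)]
    for c,o,i in V: print(cv2.fitEllipse(o.astype(np.float32)),cv2.fitEllipse(i.astype(np.float32)))
    p0,e=tri(*[ray(c,*cv2.fitEllipse(o.astype(np.float32))[0]) for c,o,i in V]);print('lens',p0,e)
    foot,e=tri(ray(load('side0'),390+274.5/8-.5,185+430.5/8-.5),ray(load('top0'),376,157));print('foot',foot,e)
    for n,(u,v) in {'side0':(390+274.5/8-.5,185+430.5/8-.5),'top0':(376,157)}.items(): print(n,atz(load(n),u,v,.012))
    def res(p,inner=True):
        n=np.array([np.cos(p[3])*np.cos(p[4]),np.cos(p[3])*np.sin(p[4]),np.sin(p[3])]);a=np.cross(n,[0,0,1]);a/=np.linalg.norm(a);b=np.cross(n,a)
        r=[]
        for c,o,i in V:
            for q,R in ((o,p[5]),(i,p[6])):
                th=np.linspace(0,2*np.pi,8,endpoint=False); 
                th=np.linspace(0,2*np.pi,90,endpoint=False)
                pr=proj(c,p[:3]+R*(np.cos(th)[:,None]*a+np.sin(th)[:,None]*b))
                r+=list(np.min(np.linalg.norm(pr[:,None]-q[None],axis=2),axis=1))
        return np.array(r)
    for az in (-2.6,3.0,2.2):
        s=least_squares(res,[*p0,.8,az,.025,.013],x_scale=[.01,.01,.01,.2,.2,.003,.003]);print(s.cost,s.x)
    c=load('top0');c2=load('side0')
    jar=lambda px,py:(265+(px+.5)/7-.5,190+(py+.5)/7-.5); js=lambda px,py:(230+(px+.5)/7-.5,180+(py+.5)/7-.5)
    print('lid',atz(c,*jar(219,213),.108),atz(c2,*js(379,90),.108), tri(ray(c,*jar(219,213)),ray(c2,*js(379,90))))
    # jar shoulder corners top z=.028+.06
    print('corners',[atz(c,*jar(*q),.088) for q in((227,150),(156,215),(296,235),(214,290))])
    print('scale corners',[atz(c,*jar(*q),.025) for q in((155,63),(440,146),(328,538),(35,453))])
    print('others',[ (n,atz(c,u,v,.028+z)) for n,u,v,z in(('tall',186,194,.096),('squat',225,190,.066))])
    print('board',[atz(c,u,v,.028) for u,v in((178,187),(241,180),(245,224),(182,232))])
    print('mill',atz(c,224,140,.146),'spoon',atz(c,272,149,.014),'bowl',atz(c,232,262,.042),'mug',atz(c,443,202,.09),'skew',atz(c,403,192,0),atz(c,390,287,0))
E
python3 lens.py
```

```text
((426.42059326171875, 212.14756774902344), (22.266864776611328, 24.318607330322266), 72.44976806640625) ((426.2950439453125, 212.0895538330078), (13.81577205657959, 14.739258766174316), 70.73612976074219)
((380.16046142578125, 154.29159545898438), (15.399662971496582, 16.711822509765625), 62.50701141357422) ((380.0364685058594, 154.37820434570312), (10.1514892578125, 10.884576797485352), 58.96138000488281)
lens [ 0.6862897  -0.25206891  0.10780794] [np.float64(0.0003322111829075761), np.float64(0.0003322111829075595)]
foot [ 0.70896311 -0.2518185  -0.00314313] [np.float64(0.0014409258522481334), np.float64(0.0014409258522482303)]
side0 [ 0.69515887 -0.25787403  0.012     ]
top0 [ 0.70558038 -0.25071953  0.012     ]
5.772004767317239 [ 0.68595321 -0.25187389  0.10826108  0.96707861 -2.99543265  0.02781279
  0.01741544]
5.693073988966773 [ 0.6858918  -0.25186303  0.10829086  0.93965632  3.15718517  0.02798597
  0.01752246]
5.693281952226079 [ 0.68589355 -0.25186365  0.10828332  0.93945919  3.15740151  0.02798673
  0.0175221 ]
lid [0.46844715 0.03073156 0.108     ] [0.46936893 0.0287209
[... 374 characters left out ...]
5     ]), array([ 0.51261562, -0.07382685,  0.025     ]), array([ 0.32180896, -0.01644649,  0.025     ]), array([0.36440604, 0.12536545, 0.025     ])]
others [('tall', array([0.55696348, 0.38848275, 0.124     ])), ('squat', array([0.57506069, 0.26789372, 0.094     ]))]
board [array([0.6031664 , 0.44870017, 0.028     ]), array([0.62489492, 0.22757314, 0.028     ]), array([0.46893707, 0.21052467, 0.028     ]), array([0.44430085, 0.4270777 , 0.028     ])]
mill [0.73192487 0.26406567 0.146     ] spoon [0.74111745 0.12096436 0.014     ] bowl [0.33916864 0.24927216 0.042     ] mug [ 0.52414823 -0.45461725  0.09      ] skew [ 0.57901117 -0.34252649  0.        ] [ 0.25044831 -0.2816403   0.        ]
```

```bash
cat >> h.py <<'E'
from scipy.spatial.transform import Rotation as Ro
def plan(p,azx=None):
    """azx: wanted azimuth (deg) of tool x in world"""
    s=telemetry.read_state(); q=s['tool_rot']; R=Ro.from_quat([q[1],q[2],q[3],q[0]]).as_matrix()
    d=R.T@(np.array(p)-s['tool_pos']); az=np.degrees(np.arctan2(R[1,0],R[0,0]))
    tw=0 if azx is None else -((azx-az+180)%360-180)
    print('t',round(s['clock'],2),'pos',s['tool_pos'].round(4),'az',round(az,2),'zdir',R[:,2].round(4),'gw',round(s['grip_width'],3),'F',s['ft_force'].round(2),'q',s['joints'].round(2))
    print('cmd',(d/.75).round(4),'twist',round(tw/360,4),'rows',np.linalg.norm(d)/.05,abs(tw)/8.59)
E
python3 -c "
from h import *
plan([.42,.2,.30],120)"
```

```text
t 0.15 pos [0.1657 0.628  0.2259] az 165.23 zdir [-4.0e-04 -1.4e-03 -1.0e+00] gw 0.997 F [-0.26  0.49  0.26] q [-1.05  0.5  -0.43  1.55  0.22  1.14 -0.21]
cmd [-0.4734 -0.4655 -0.0981] twist 0.1256 rows 10.067184956008141 5.26531900420793
```

Call:
{"op": "apply_moves", "data": {"motion": [{"tz": -0.09},{"tz": -0.1},{"tx": -0.473,"ty": -0.465,"tz": -0.1,"twist": 0.125},{"tx": -0.473,"ty": -0.465,"tz": -0.1,"twist": 0.125},{"tx": -0.473,"ty": -0.465,"tz": -0.1,"twist": 0.125},{"tx": -0.473,"ty": -0.465,"tz": -0.1,"twist": 0.125},{"tx": -0.473,"ty": -0.465,"tz": -0.1,"twist": 0.125},{"tx": -0.473,"ty": -0.465,"tz": -0.1,"twist": 0.125},{"tx": -0.473,"ty": -0.465,"tz": -0.1,"twist": 0.125},{"tx": -0.473,"ty": -0.465,"tz": -0.1,"twist": 0.125},{"tx": -0.473,"ty": -0.465,"tz": -0.1,"twist": 0.125},{"tx": -0.473,"ty": -0.465,"tz": -0.1,"twist": 0.125},{"tx": -0.473,"ty": -0.465,"tz": -0.1,"twist": 0.125}]}}

```text
schema error: expected keys tx, ty, tz, twist
```

```bash
python3 -c "
from h import *
snap('wrist','w1')
plan([.686,-.137,.29],90)"
```

```text
t 0.2 pos [0.1656 0.6281 0.2261] az 165.23 zdir [-4.0e-04 -1.1e-03 -1.0e+00] gw 0.997 F [ 0.42 -0.88  0.02] q [-1.05  0.5  -0.43  1.55  0.22  1.14 -0.21]
cmd [-0.931  -0.8096 -0.0843] twist 0.209 rows 18.550028658607296 8.757761559649605
```

View pics/w1.png

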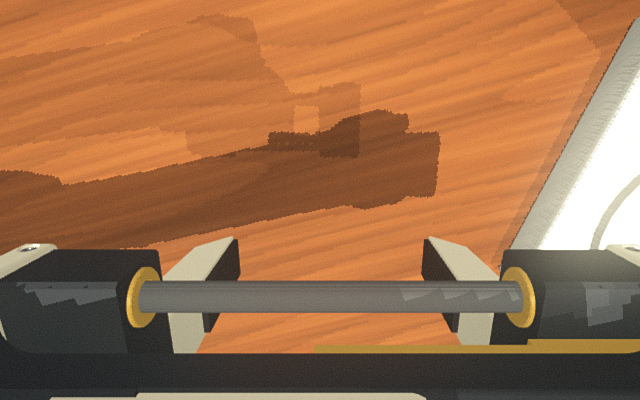

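All four keys are required in each row.

Call:
{"op": "apply_moves", "data": {"motion": [{"tx": 0,"ty": 0,"tz": -0.1,"twist": 0},{"tx": 0,"ty": 0,"tz": -0.1,"twist": 0},{"tx": -0.931,"ty": -0.81,"tz": -0.1,"twist": 0.209},{"tx": -0.931,"ty": -0.81,"tz": -0.1,"twist": 0.209},{"tx": -0.931,"ty": -0.81,"tz": -0.1,"twist": 0.209},{"tx": -0.931,"ty": -0.81,"tz": -0.1,"twist": 0.209},{"tx": -0.931,"ty": -0.81,"tz": -0.1,"twist": 0.209},{"tx": -0.931,"ty": -0.81,"tz": -0.1,"twist": 0.209},{"tx": -0.931,"ty": -0.81,"tz": -0.1,"twist": 0.209},{"tx": -0.931,"ty": -0.81,"tz": -0.1,"twist": 0.209},{"tx": -0.931,"ty": -0.81,"tz": -0.1,"twist": 0.209},{"tx": -0.931,"ty": -0.81,"tz": -0.1,"twist": 0.209}]}}

```text
clock: 1.4
tool_pos: [0.4475, 0.2132, 0.3019]
tool_rot: [0.0, 0.708, 0.706, 0.0]
ft_force: [1.6, 0.4, 0.2]
grip_width: 0.999
```

```bash
python3 -c "
from h import *
snap('wrist','w2')
plan([.686,-.137,.29],90)"
```

```text
t 1.45 pos [0.4527 0.204  0.3019] az 89.34 zdir [ 0.0034 -0.0045 -1.    ] gw 1.0 F [ 4.41 -5.81  0.32] q [-0.49  0.12  0.01  1.85  0.    1.17 -0.49]
cmd [-0.451   0.3162  0.019 ] twist -0.0018 rows 8.26640226738581 0.07736047622560807
```

View pics/w2.png

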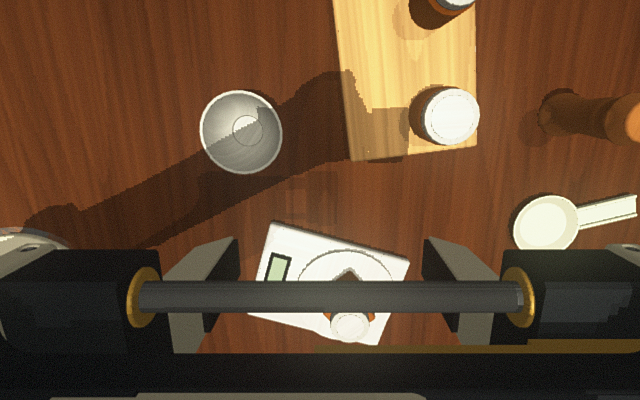

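```bash
python3 -c "
from h import *
plan([.72,-.33,.27],90)"
```

```text
t 1.45 pos [0.4527 0.204  0.3019] az 89.34 zdir [ 0.0034 -0.0045 -1.    ] gw 1.0 F [ 4.41 -5.81  0.32] q [-0.49  0.12  0.01  1.85  0.    1.17 -0.49]
cmd [-0.7076  0.3644  0.047 ] twist -0.0018 rows 11.960007116496687 0.07736047622560807
```

Call:
{"op": "apply_moves", "data": {"motion": [{"tx": -0.7,"ty": 0.36,"tz": 0.035,"twist": 0},{"tx": -0.7,"ty": 0.36,"tz": 0.035,"twist": 0},{"tx": -0.7,"ty": 0.36,"tz": 0.035,"twist": 0},{"tx": -0.7,"ty": 0.36,"tz": 0.035,"twist": 0},{"tx": -0.7,"ty": 0.36,"tz": 0.035,"twist": 0},{"tx": -0.7,"ty": 0.36,"tz": 0.035,"twist": 0},{"tx": -0.7,"ty": 0.36,"tz": 0.035,"twist": 0},{"tx": -0.7,"ty": 0.36,"tz": 0.035,"twist": 0},{"tx": -0.7,"ty": 0.36,"tz": 0.035,"twist": 0},{"tx": -0.7,"ty": 0.36,"tz": 0.035,"twist": 0},{"tx": -0.7,"ty": 0.36,"tz": 0.035,"twist": 0},{"tx": -0.7,"ty": 0.36,"tz": 0.035,"twist": 0},{"tx": -0.7,"ty": 0.36,"tz": 0.035,"twist": 0},{"tx": -0.7,"ty": 0.36,"tz": 0.035,"twist": 0},{"tx": -0.7,"ty": 0.36,"tz": 0.035,"twist": 0}]}}

```text
clock: 2.95
tool_pos: [0.7169, -0.3081, 0.2752]
tool_rot: [-0.001, 0.707, 0.708, 0.001]
ft_force: [0.8, 0.2, 0.5]
grip_width: 1.0
```

```bash
python3 -c "
from h import *
snap('wrist','w3')
plan([.72,-.33,.27],90)"
```

```text
t 3.0 pos [ 0.7171 -0.3077  0.2759] az 90.12 zdir [ 6.0e-04  1.4e-03 -1.0e+00] gw 0.999 F [0.84 0.14 0.12] q [ 0.23  0.69  0.27  1.11 -0.18  1.36  0.47]
cmd [-0.0298  0.0038  0.0078] twist 0.0003 rows 0.4650441496303313 0.013871949402396298
```

View pics/w3.png

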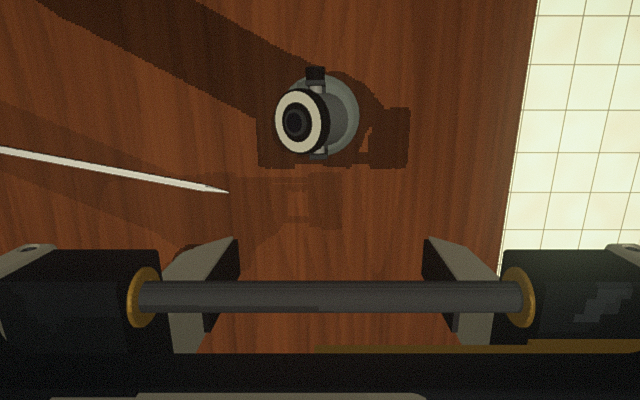

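```bash
cat > l2.py <<'E'
from lens import *
V=[contour('side0',408,195,40,35),contour('top0',365,140,30,30),contour('w3',262,75,75,90,th=120)]
for c,o,i in V: print(cv2.fitEllipse(o.astype(np.float32)))
im=cv2.imread('pics/w3.png');cv2.imwrite('pics/w3z.png',cv2.resize(im[55:170,255:370],None,fx=5,fy=5,interpolation=cv2.INTER_CUBIC))
def res(p,VV):
    n=np.array([np.cos(p[3])*np.cos(p[4]),np.cos(p[3])*np.sin(p[4]),np.sin(p[3])]);a=np.cross(n,[0,0,1]);a/=np.linalg.norm(a);b=np.cross(n,a)
    r=[]
    for c,o,i in VV:
        for q,R,off in ((o,p[5],0),(i,p[6],0)):
            th=np.linspace(0,2*np.pi,90,endpoint=False)
            pr=proj(c,p[:3]+R*(np.cos(th)[:,None]*a+np.sin(th)[:,None]*b))
            r+=list(np.min(np.linalg.norm(pr[:,None]-q[None],axis=2),axis=1))
    return np.array(r)
for VV in (V,V[2:],V[:1]+V[2:]):
    s=least_squares(res,[.686,-.252,.11,.9,3.1,.028,.0175],args=(VV,),x_scale=[.01,.01,.01,.2,.2,.003,.003]);print(s.cost,s.x.round(4))
E
python3 l2.py
```

```text
((426.42059326171875, 212.14756774902344), (22.266864776611328, 24.318607330322266), 72.44976806640625)
((380.16046142578125, 154.29159545898438), (15.399662971496582, 16.711822509765625), 62.50701141357422)
((297.605712890625, 121.31352233886719), (45.019439697265625, 61.1526985168457), 171.89073181152344)
23.255019095301687 [ 0.6851 -0.2516  0.1091  0.957   3.1733  0.0275  0.0181]
3.551460878828197 [ 0.6981 -0.2429  0.2441  0.9589  3.161   0.016   0.0107]
21.55496964841803 [ 0.685  -0.2516  0.109   0.9563  3.1735  0.0275  0.0182]
```

View pics/w3z.png

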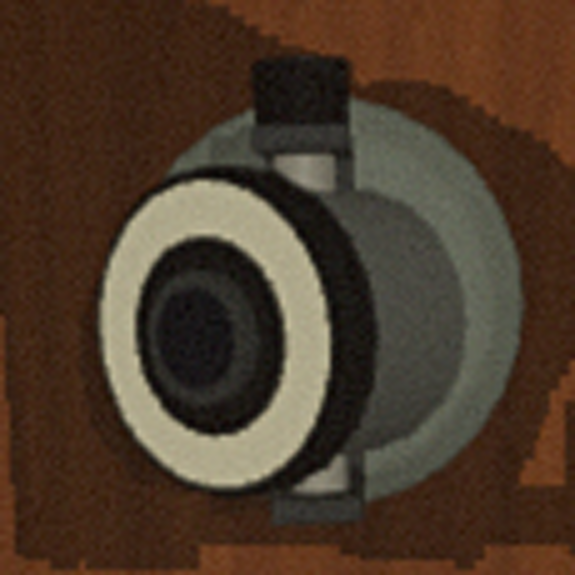

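```bash
python3 -c "
from h import *
plan([.52,-.03,.25],129.5)"
```

```text
t 3.0 pos [ 0.7171 -0.3077  0.2759] az 90.12 zdir [ 6.0e-04  1.4e-03 -1.0e+00] gw 0.999 F [0.84 0.14 0.12] q [ 0.23  0.69  0.27  1.11 -0.18  1.36  0.47]
cmd [ 0.3708 -0.2621  0.0349] twist -0.1094 rows 6.830590341321903 4.584498248502144
```

Call:
{"op": "apply_moves", "data": {"motion": [{"tx": 0.37,"ty": -0.26,"tz": 0,"twist": -0.11},{"tx": 0.37,"ty": -0.26,"tz": 0,"twist": -0.11},{"tx": 0.37,"ty": -0.26,"tz": 0,"twist": -0.11},{"tx": 0.37,"ty": -0.26,"tz": 0,"twist": -0.11},{"tx": 0.37,"ty": -0.26,"tz": 0.03,"twist": -0.11},{"tx": 0.37,"ty": -0.26,"tz": 0.03,"twist": -0.11},{"tx": 0.37,"ty": -0.26,"tz": 0.03,"twist": -0.11},{"tx": 0.37,"ty": -0.26,"tz": 0.03,"twist": -0.11},{"tx": 0.37,"ty": -0.26,"tz": 0.03,"twist": -0.11},{"tx": 0.37,"ty": -0.26,"tz": 0.03,"twist": -0.11}]}}

```text
clock: 4.0
tool_pos: [0.5224, -0.0328, 0.2541]
tool_rot: [0.001, 0.426, 0.905, 0.0]
ft_force: [-0.2, 0.3, -0.1]
grip_width: 1.002
```

```bash
python3 -c "
from h import *
snap('wrist','w4')
plan([.468,.03,.2],129.5)
im=cv2.imread('pics/w4.png');cv2.imwrite('pics/w4z.png',cv2.resize(im[0:260,180:480],None,fx=2.5,fy=2.3,interpolation=cv2.INTER_CUBIC))"
```

```text
t 4.05 pos [ 0.5225 -0.0333  0.2538] az 129.54 zdir [ 2.e-03 -5.e-04 -1.e+00] gw 0.999 F [-0.1  -0.89  1.17] q [-0.04  0.21  0.06  1.85 -0.01  1.07  0.72]
cmd [ 0.1115 -0.0024  0.0716] twist 0.0001 rows 1.9879310039522713 0.004468636272216471
```

View pics/w4.png

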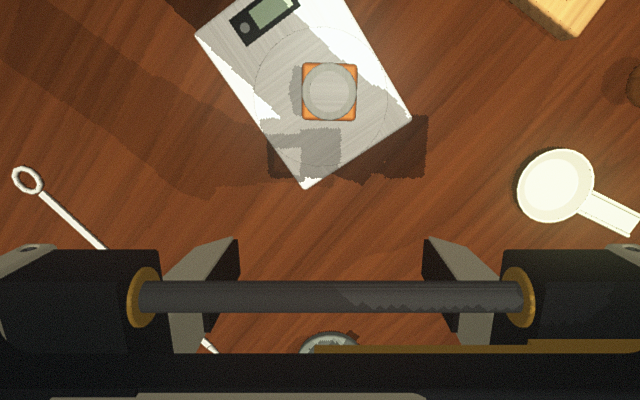

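```bash
python3 -c "
from h import *
c=load('w4')
print('lid',atz(c,330,91,.108),[atz(c,u,v,.088) for u,v in((303,63),(355.5,63.5),(357,120),(302,120))])
print('scale',[atz(c,u,v,z) for u,v in((411,118),(304,189)) for z in (0.02,.025)])
plan([.468,.03,.06],129.5)
"
```

```text
lid [0.4697966  0.03140946 0.108     ] [array([0.43629383, 0.03463078, 0.088     ]), array([0.47211377, 0.0637692 , 0.088     ]), array([0.50489271, 0.02792165, 0.088     ]), array([ 0.46594787, -0.00433414,  0.088     ])]
scale [array([0.55620705, 0.06793574, 0.02      ]), array([0.55515508, 0.06741841, 0.025     ]), array([ 0.51531382, -0.07165011,  0.02      ]), array([ 0.51478195, -0.07039212,  0.025     ])]
t 4.05 pos [ 0.5225 -0.0333  0.2538] az 129.54 zdir [ 2.e-03 -5.e-04 -1.e+00] gw 0.999 F [-0.1  -0.89  1.17] q [-0.04  0.21  0.06  1.85 -0.01  1.07  0.72]
cmd [ 0.1118 -0.0027  0.2582] twist 0.0001 rows 4.221366009142121 0.004468636272216471
```

View pics/w4z.png

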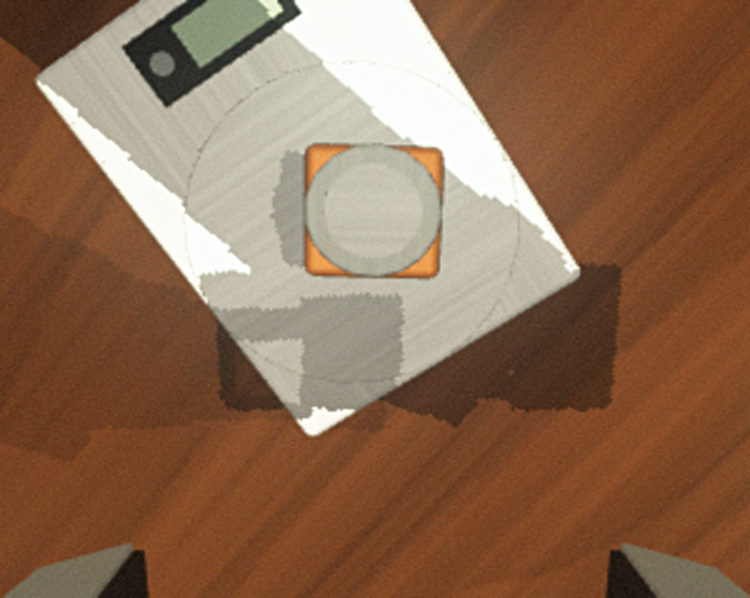

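```bash
python3 -c "
from h import *
plan([.4697,.0308,.057],129.5)
"
```

```text
t 4.05 pos [ 0.5225 -0.0333  0.2538] az 129.54 zdir [ 2.e-03 -5.e-04 -1.e+00] gw 0.999 F [-0.1  -0.89  1.17] q [-0.04  0.21  0.06  1.85 -0.01  1.07  0.72]
cmd [ 1.112e-01 -2.000e-04  2.623e-01] twist 0.0001 rows 4.27275633090992 0.004468636272216471
```

Call:
{"op": "apply_moves", "data": {"motion": [{"tx": 0.111,"ty": 0,"tz": 0.05,"twist": 0},{"tx": 0.111,"ty": 0,"tz": 0.08,"twist": 0},{"tx": 0.111,"ty": 0,"tz": 0.12,"twist": 0},{"tx": 0.111,"ty": 0,"tz": 0.16,"twist": 0},{"tx": 0.111,"ty": 0,"tz": 0.2,"twist": 0},{"tx": 0.111,"ty": 0,"tz": 0.23,"twist": 0},{"tx": 0.111,"ty": 0,"tz": 0.258,"twist": 0},{"tx": 0.111,"ty": 0,"tz": 0.258,"twist": 0},{"tx": 0.111,"ty": 0,"tz": 0.258,"twist": 0}]}}

```text
clock: 4.95
tool_pos: [0.4691, 0.0309, 0.0595]
tool_rot: [-0.0, 0.427, 0.904, -0.0]
ft_force: [0.6, 0.3, 0.6]
grip_width: 1.003
```

```bash
python3 -c "
from h import *
plan([.4697,.0308,.057],129.5)
snap('side','s5')
im=cv2.imread('pics/s5.png');cv2.imwrite('pics/s5z.png',cv2.resize(im[140:260,220:360],None,fx=5,fy=5,interpolation=cv2.INTER_CUBIC))"
```

```text
t 4.95 pos [0.4691 0.0309 0.0595] az 129.51 zdir [-6.e-04 -4.e-04 -1.e+00] gw 1.003 F [0.61 0.35 0.57] q [-0.13  0.41  0.01  2.13 -0.    0.61  0.57]
cmd [-0.0006  0.0005  0.0033] twist 0.0 rows 0.0507587974345269 0.0005850969269553806
```

View pics/s5z.png

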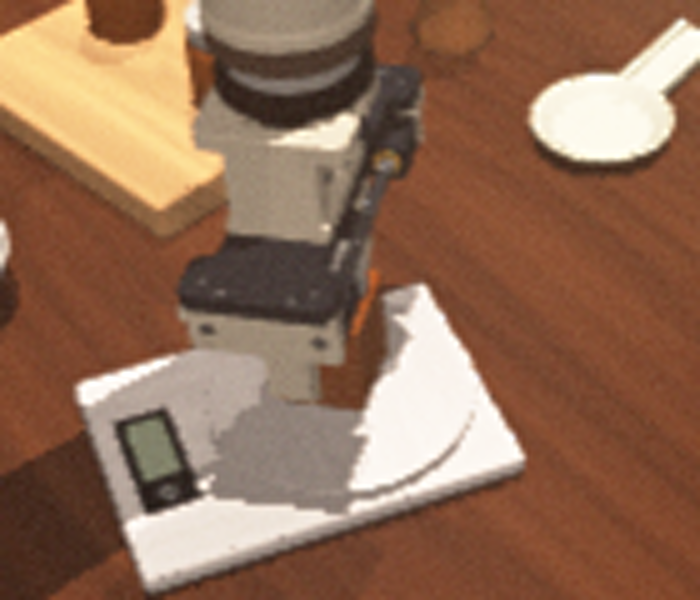

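Call:
{"op": "apply_moves", "data": {"motion": [{"tx": 0,"ty": 0,"tz": 0.003,"twist": 0},{"tx": 0,"ty": 0,"tz": 0.003,"twist": 0},{"tx": 0,"ty": 0,"tz": 0.003,"twist": 0},{"tx": 0,"ty": 0,"tz": 0.003,"twist": 0},{"tx": 0,"ty": 0,"tz": 0.003,"twist": 0},{"tx": 0,"ty": 0,"tz": 0.003,"twist": 0},{"tx": 0,"ty": 0,"tz": 0.003,"twist": 0},{"tx": 0,"ty": 0,"tz": 0.003,"twist": 0}], "grip": -1, "force": 20}}

```text
clock: 5.8
tool_pos: [0.4686, 0.0315, 0.0573]
tool_rot: [-0.0, 0.426, 0.905, -0.0]
ft_force: [-1.0, -0.7, 3.8]
grip_width: 0.544
```

```bash
python3 -c "
from h import *
plan([.4697,.0308,.157],163)
"
```

```text
t 5.8 pos [0.4686 0.0315 0.0573] az 129.58 zdir [-2.e-04 -1.e-04 -1.e+00] gw 0.544 F [-1.02 -0.74  3.77] q [-0.13  0.41  0.01  2.13 -0.    0.6   0.57]
cmd [-0.0017  0.0005 -0.1329] twist -0.0928 rows 1.9933922096383188 3.890208999042056
```

Call:
{"op": "apply_moves", "data": {"motion": [{"tx": 0,"ty": 0,"tz": -0.06,"twist": 0},{"tx": 0,"ty": 0,"tz": -0.133,"twist": 0},{"tx": 0,"ty": 0,"tz": -0.133,"twist": 0}]}}

```text
clock: 6.1
tool_pos: [0.4726, 0.0322, 0.1617]
tool_rot: [0.004, 0.426, 0.905, 0.003]
ft_force: [2.4, -0.4, -3.0]
grip_width: 0.546
```

```bash
python3 -c "
from h import *
plan([.580,-.0147,.15],163.7)
"
```

```text
t 6.1 pos [0.4726 0.0322 0.1617] az 129.59 zdir [ 0.0092  0.0012 -1.    ] gw 0.546 F [ 2.41 -0.38 -2.98] q [-0.13  0.23  0.01  2.06 -0.    0.83  0.57]
cmd [-0.1393  0.0704  0.0169] twist -0.0948 rows 2.3555153951426826 3.971306210878599
```

Call:
{"op": "apply_moves", "data": {"motion": [{"tx": -0.14,"ty": 0.07,"tz": 0.01,"twist": -0.095},{"tx": -0.14,"ty": 0.07,"tz": 0.01,"twist": -0.095},{"tx": -0.14,"ty": 0.07,"tz": 0.01,"twist": -0.095},{"tx": -0.14,"ty": 0.07,"tz": 0.01,"twist": -0.095},{"tx": -0.14,"ty": 0.07,"tz": 0.01,"twist": -0.095},{"tx": -0.14,"ty": 0.07,"tz": 0.01,"twist": -0.095},{"tx": -0.14,"ty": 0.07,"tz": 0.01,"twist": -0.095}]}}

```text
clock: 6.8
tool_pos: [0.5752, -0.0153, 0.1489]
tool_rot: [-0.001, 0.142, 0.99, 0.0]
ft_force: [-0.8, -0.3, -3.0]
grip_width: 0.545
```

```bash
python3 -c "
from h import *
plan([.578,-.014,.042],163.7)
snap('side','s6')
im=cv2.imread('pics/s6.png');cv2.imwrite('pics/s6z.png',cv2.resize(im[100:240,220:380],None,fx=4,fy=4,interpolation=cv2.INTER_CUBIC))"
```

```text
t 6.8 pos [ 0.5752 -0.0153  0.1489] az 163.66 zdir [-1.2e-03  2.0e-04 -1.0e+00] gw 0.545 F [-0.75 -0.33 -3.01] q [ 0.04  0.43 -0.07  1.82  0.04  0.9   1.23]
cmd [-0.0033  0.0028  0.1425] twist -0.0001 rows 2.1384000604118856 0.004317048127538304
```

View pics/s6z.png

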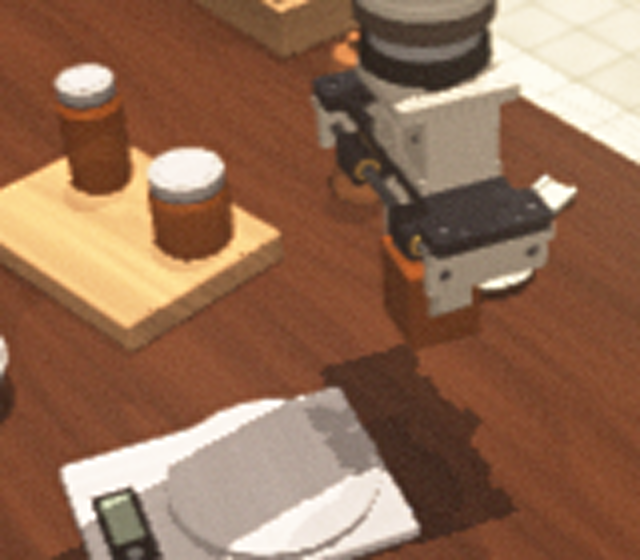

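Call:
{"op": "apply_moves", "data": {"motion": [{"tx": -0.003,"ty": 0.003,"tz": 0.05,"twist": 0},{"tx": -0.003,"ty": 0.003,"tz": 0.09,"twist": 0},{"tx": -0.003,"ty": 0.003,"tz": 0.12,"twist": 0},{"tx": -0.003,"ty": 0.003,"tz": 0.143,"twist": 0},{"tx": -0.003,"ty": 0.003,"tz": 0.143,"twist": 0},{"tx": -0.003,"ty": 0.003,"tz": 0.143,"twist": 0}]}}

```text
clock: 7.45
tool_pos: [0.5788, -0.014, 0.0425]
tool_rot: [-0.0, 0.141, 0.99, -0.0]
ft_force: [0.4, -0.0, -2.8]
grip_width: 0.546
```

```bash
python3 -c "
from h import *
plan([.5350+.005*.96,-.0015-.005*.281,.039],163.7)
snap('side','s7')
im=cv2.imread('pics/s7.png');cv2.imwrite('pics/s7z.png',cv2.resize(im[140:240,260:360],None,fx=6,fy=6,interpolation=cv2.INTER_CUBIC))"
```

```text
t 7.45 pos [ 0.5788 -0.014   0.0425] az 163.78 zdir [-1.e-04 -1.e-04 -1.e+00] gw 0.546 F [ 0.4  -0.04 -2.76] q [ 0.03  0.58 -0.06  1.87  0.05  0.69  1.22]
cmd [ 0.0541 -0.0004  0.0047] twist 0.0002 rows 0.8144172475980105 0.008862254858206109
```

View pics/s7z.png

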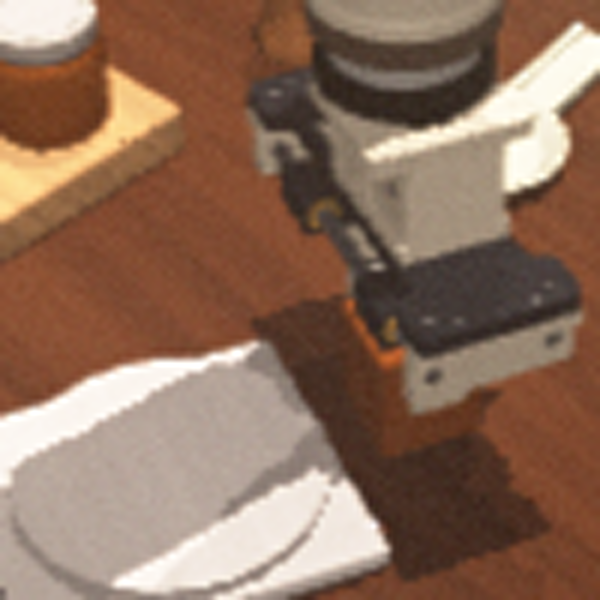

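Call:
{"op": "apply_moves", "data": {"motion": [{"tx": 0.01,"ty": 0,"tz": 0.004,"twist": 0},{"tx": 0.02,"ty": 0,"tz": 0.004,"twist": 0},{"tx": 0.025,"ty": 0,"tz": 0.004,"twist": 0},{"tx": 0.029,"ty": 0,"tz": 0.004,"twist": 0},{"tx": 0.033,"ty": 0,"tz": 0.004,"twist": 0},{"tx": 0.037,"ty": 0,"tz": 0.004,"twist": 0},{"tx": 0.04,"ty": 0,"tz": 0.004,"twist": 0},{"tx": 0.04,"ty": 0,"tz": 0.004,"twist": 0}], "force": 15}}

```text
clock: 8.3
tool_pos: [0.555, -0.0068, 0.0418]
tool_rot: [0.005, 0.142, 0.99, 0.0]
ft_force: [6.1, -1.3, 1.4]
grip_width: 0.543
```

```bash
python3 -c "
from h import *
plan([.5350+.005*.96,-.0015-.005*.281,.039],163.7)
snap('side','s8')
im=cv2.imread('pics/s8.png');cv2.imwrite('pics/s8z.png',cv2.resize(im[140:240,260:360],None,fx=6,fy=6,interpolation=cv2.INTER_CUBIC))"
```

```text
t 8.3 pos [ 0.555  -0.0068  0.0418] az 163.72 zdir [ 9.9e-03 -6.0e-04 -1.0e+00] gw 0.543 F [ 6.13 -1.29  1.39] q [ 0.01  0.55 -0.06  1.94  0.06  0.65  1.2 ]
cmd [ 0.0209 -0.0007  0.0035] twist 0.0001 rows 0.3182309038028651 0.002665724625107894
```

View pics/s8z.png

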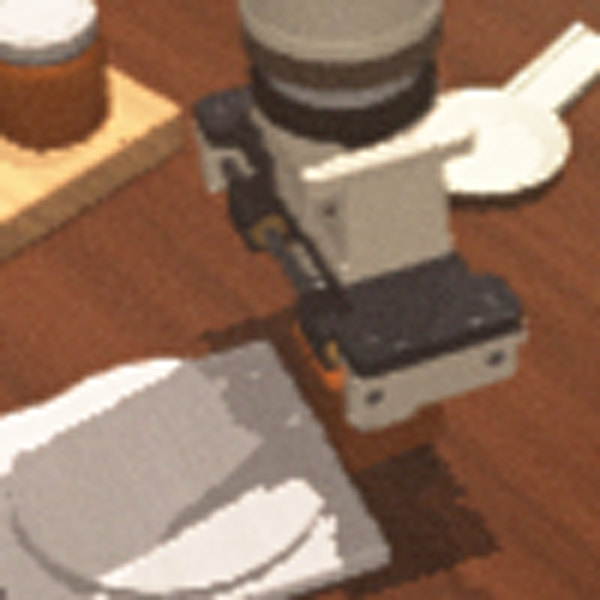

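Call:
{"op": "apply_moves", "data": {"motion": [{"tx": 0.005,"ty": 0,"tz": 0,"twist": 0},{"tx": 0.01,"ty": 0,"tz": 0,"twist": 0},{"tx": 0.015,"ty": 0,"tz": 0,"twist": 0},{"tx": 0.018,"ty": 0,"tz": 0,"twist": 0},{"tx": 0.02,"ty": 0,"tz": 0,"twist": 0},{"tx": 0.02,"ty": 0,"tz": 0,"twist": 0}], "force": 15}}

```text
clock: 8.95
tool_pos: [0.5421, -0.0028, 0.0425]
tool_rot: [0.006, 0.142, 0.99, 0.001]
ft_force: [7.8, -3.4, 4.2]
grip_width: 0.545
```

```bash
python3 -c "
from h import *
plan([.5350+.005*.96,-.0015-.005*.281,.039],163.7)
snap('side','s9')
im=cv2.imread('pics/s9.png');cv2.imwrite('pics/s9z.png',cv2.resize(im[140:240,260:360],None,fx=6,fy=6,interpolation=cv2.INTER_CUBIC))"
```

```text
t 8.95 pos [ 0.5421 -0.0028  0.0425] az 163.73 zdir [ 1.260e-02 -8.000e-04 -9.999e-01] gw 0.545 F [ 7.84 -3.45  4.19] q [ 0.01  0.53 -0.06  1.97  0.06  0.63  1.19]
cmd [ 0.003  -0.001   0.0046] twist 0.0001 rows 0.0832698150338638 0.003028941006509428
```

View pics/s9z.png

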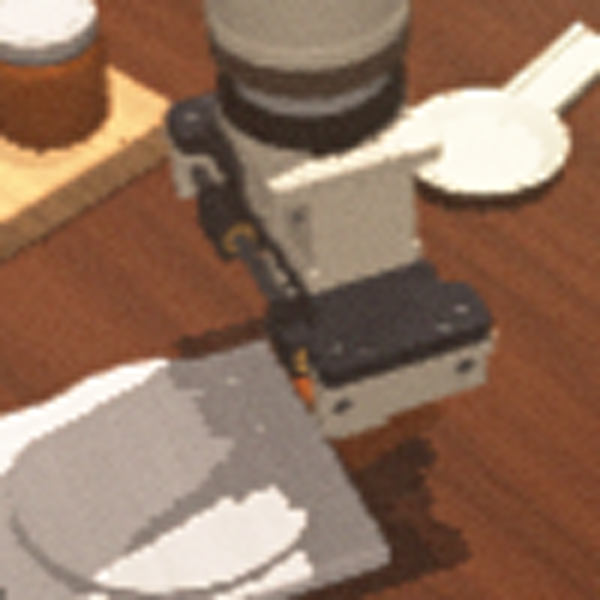

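Call:
{"op": "apply_moves", "data": {"motion": [{"tx": 0.004,"ty": 0,"tz": 0,"twist": 0},{"tx": 0.008,"ty": 0,"tz": 0,"twist": 0},{"tx": 0.008,"ty": 0,"tz": 0,"twist": 0}]}}

```text
clock: 9.3
tool_pos: [0.5357, -0.001, 0.0423]
tool_rot: [0.006, 0.142, 0.99, 0.0]
ft_force: [6.3, -2.2, 4.9]
grip_width: 0.546
```

Call:
{"op": "apply_moves", "data": {"motion": [{"tx": -0.02,"ty": 0,"tz": -0.01,"twist": 0},{"tx": -0.05,"ty": 0,"tz": -0.05,"twist": 0},{"tx": -0.05,"ty": 0,"tz": -0.1,"twist": 0},{"tx": -0.05,"ty": 0,"tz": -0.16,"twist": 0},{"tx": -0.05,"ty": 0,"tz": -0.2,"twist": 0},{"tx": -0.05,"ty": 0,"tz": -0.2,"twist": 0}], "force": 40}}

```text
clock: 9.9
tool_pos: [0.5688, -0.0103, 0.1943]
tool_rot: [0.004, 0.141, 0.99, 0.001]
ft_force: [1.5, -0.1, -3.5]
grip_width: 0.543
```

```bash
python3 -c "
from h import *
plan([.5896,-.254,.2276],181.8)
snap('side','s10');snap('wrist','w10')
im=cv2.imread('pics/s10.png');cv2.imwrite('pics/s10z.png',cv2.resize(im[80:220,260:400],None,fx=5,fy=5,interpolation=cv2.INTER_CUBIC))"
```

```text
t 9.9 pos [ 0.5688 -0.0103  0.1943] az 163.78 zdir [ 8.6e-03  2.0e-04 -1.0e+00] gw 0.543 F [ 1.45 -0.08 -3.49] q [ 0.03  0.35 -0.07  1.81  0.03  0.97  1.23]
cmd [-0.1177 -0.3041 -0.0442] twist -0.0501 rows 4.936446811973142 2.0980552748766694
```

View pics/s10z.png

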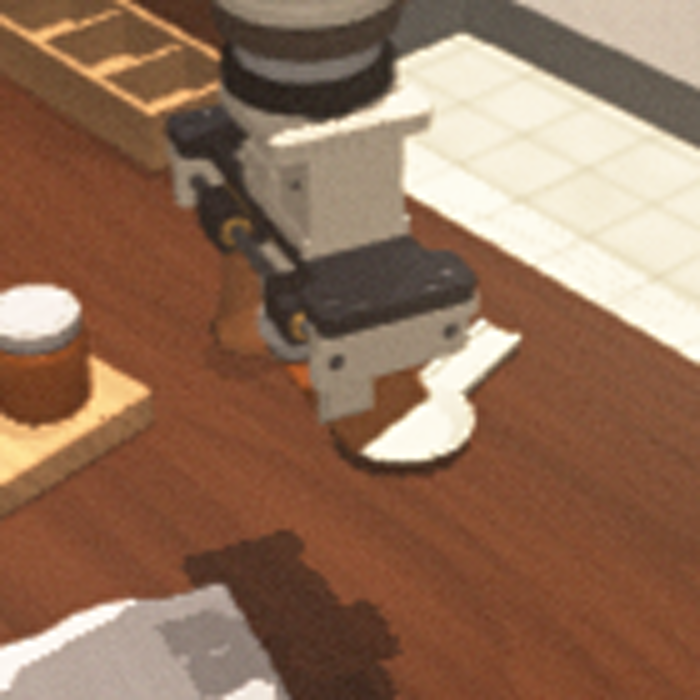

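View pics/w10.png

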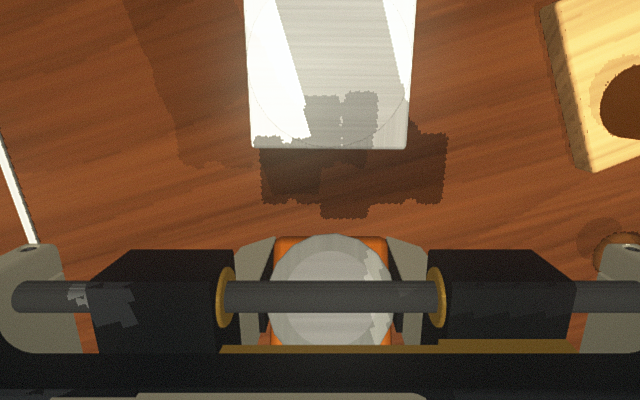

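```bash
cat > ov.py <<'E'
from h import *
def jar(th,h=.0483,sx=0):
    s=telemetry.read_state(); q=s['tool_rot']; R=Ro.from_quat([q[1],q[2],q[3],q[0]]).as_matrix()
    G=s['tool_pos']-R[:,2]*.019+R[:,0]*sx
    t=np.radians(th); a=np.sin(t)*R[:,0]-np.cos(t)*R[:,2]   # base->lid
    f=np.cos(t)*R[:,0]+np.sin(t)*R[:,2]; y=R[:,1]
    B=G-h*a
    return B,a,f,y
def draw(im,c,J,col,k,x0,y0):
    B,a,f,y=J
    pj=lambda P:((proj(c,P)+.5-[x0,y0])*k).astype(np.int32)
    b=[B+.025*(i*f+j*y) for i,j in((1,1),(1,-1),(-1,-1),(-1,1))]; t=[p+.06*a for p in b]
    for L in (b,t): cv2.polylines(im,[pj(L)],True,col,1)
    for p,q in zip(b,t): cv2.polylines(im,[pj([p,q])],False,col,1)
    an=np.linspace(0,2*np.pi,40)[:,None]
    for z in (.066,.08): cv2.polylines(im,[pj(B+z*a+.0235*(np.cos(an)*f+np.sin(an)*y))],True,col,1)
def over(f,x0,y0,w,h,k,ths,out):
    c=load(f); im=cv2.imread(f'pics/{f}.png')[y0:y0+h,x0:x0+w]
    im=cv2.resize(im,None,fx=k,fy=k,interpolation=cv2.INTER_CUBIC)
    for th,col in zip(ths,((0,255,0),(255,255,0),(255,0,255))): draw(im,c,jar(th),col,k,x0,y0)
    cv2.imwrite(f'pics/{out}.png',im)
if __name__=='__main__':
    over('s10',300,130,70,60,10,(25,35),'o1'); over('w10',220,210,210,140,3.8,(25,35),'o2')
E
python3 ov.py
```

```text
(no output)
```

View pics/o1.png

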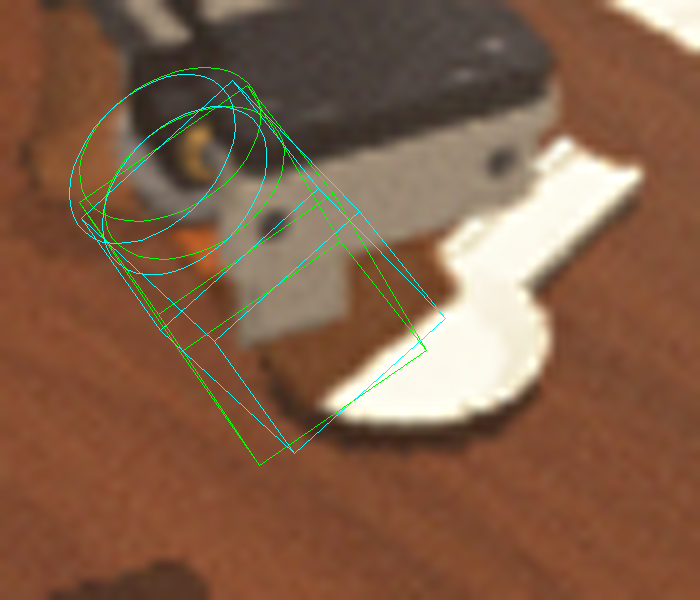

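View pics/o2.png

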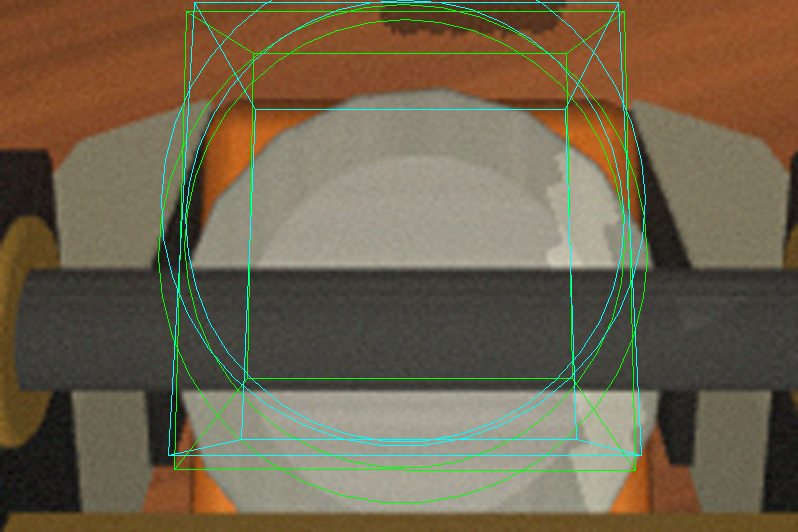

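Call:
{"op": "apply_moves", "data": {"motion": [{"tx": -0.12,"ty": -0.3,"tz": -0.06,"twist": -0.05},{"tx": -0.12,"ty": -0.3,"tz": -0.06,"twist": -0.05},{"tx": -0.12,"ty": -0.3,"tz": -0.06,"twist": -0.05},{"tx": -0.12,"ty": -0.3,"tz": -0.06,"twist": -0.05},{"tx": -0.12,"ty": -0.3,"tz": -0.06,"twist": -0.05},{"tx": -0.12,"ty": -0.3,"tz": -0.06,"twist": -0.05},{"tx": -0.12,"ty": -0.3,"tz": -0.06,"twist": -0.05},{"tx": -0.12,"ty": -0.3,"tz": -0.06,"twist": -0.05},{"tx": -0.12,"ty": -0.3,"tz": -0.06,"twist": -0.05}]}}

```text
clock: 10.9
tool_pos: [0.5891, -0.2489, 0.2326]
tool_rot: [-0.001, -0.017, 1.0, 0.001]
ft_force: [0.1, 0.5, -2.9]
grip_width: 0.544
```

```bash
python3 -c "
from h import *
plan([.5896,-.254,.2276],181.8)
snap('side','s11');snap('wrist','w11');snap('top','t11')
im=cv2.imread('pics/s11.png');cv2.imwrite('pics/s11z.png',np.clip(cv2.resize(im[110:250,350:490],None,fx=5,fy=5,interpolation=cv2.INTER_CUBIC)*1.5,0,255))"
```

```text
t 10.9 pos [ 0.5891 -0.2489  0.2326] az -178.04 zdir [-0.0024  0.0022 -1.    ] gw 0.544 F [ 0.12  0.52 -2.9 ] q [ 0.39  0.44 -0.04  1.58  0.02  1.12  1.95]
cmd [-0.0004 -0.0068  0.0067] twist 0.0005 rows 0.1428242980670568 0.019090287112693605[ WARN:0@3.661] global loadsave.cpp:1063 imwrite_ Unsupported depth image for selected encoder is fallbacked to CV_8U.
```

View pics/s11z.png

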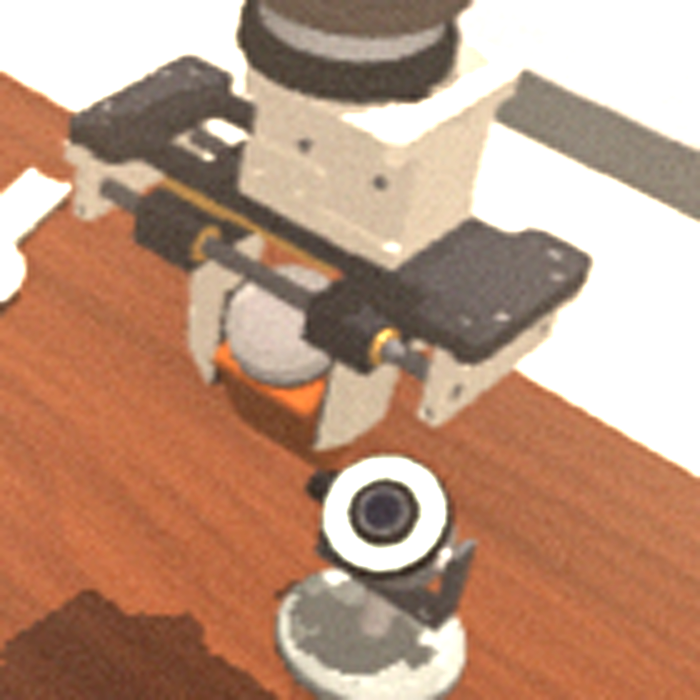

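View pics/t11.png

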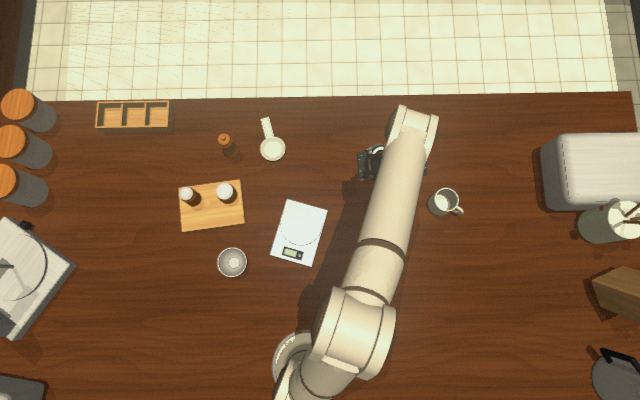

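View pics/w11.png

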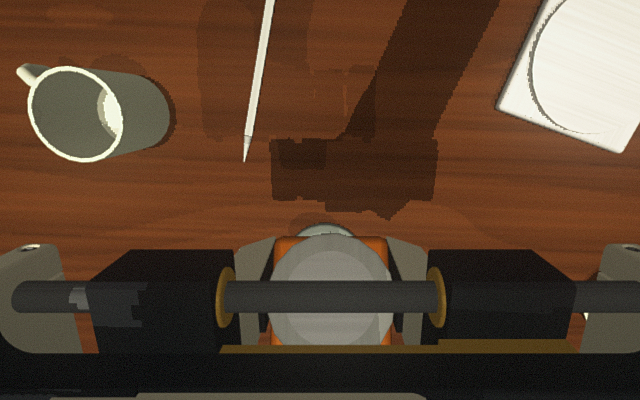

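```bash
cat > a.py <<'E'
from ov import *
over('s11',385,145,50,60,10,(15,30),'o3')
im=cv2.imread('pics/s11.png')[145:205,385:435];cv2.imwrite('pics/o3r.png',np.hstack([cv2.imread('pics/o3.png')[:, :390],np.clip(cv2.resize(im,None,fx=10,fy=10,interpolation=cv2.INTER_CUBIC)*1.4,0,255).astype(np.uint8)[:,:400]]))
over('w11',220,210,210,140,3.8,(15,30),'o4')
E
python3 a.py
```

```text
(no output)
```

View pics/o3r.png

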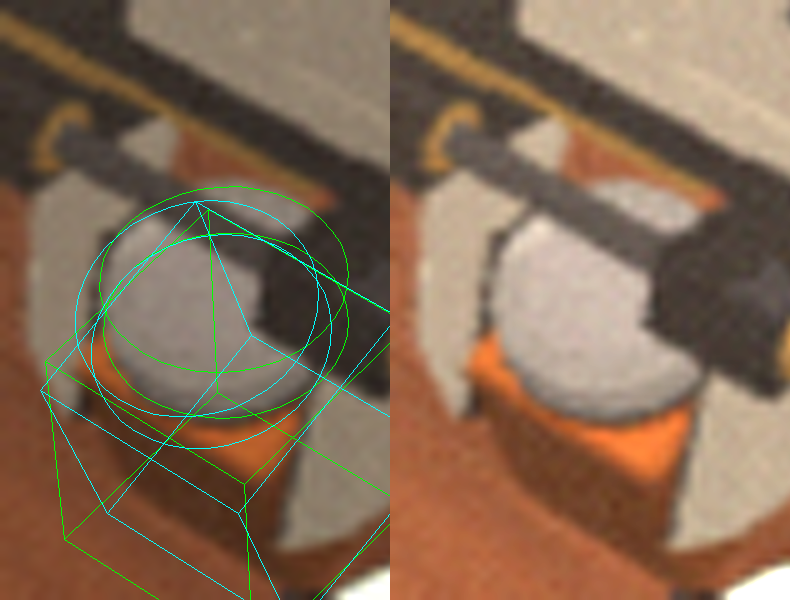

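View pics/o4.png

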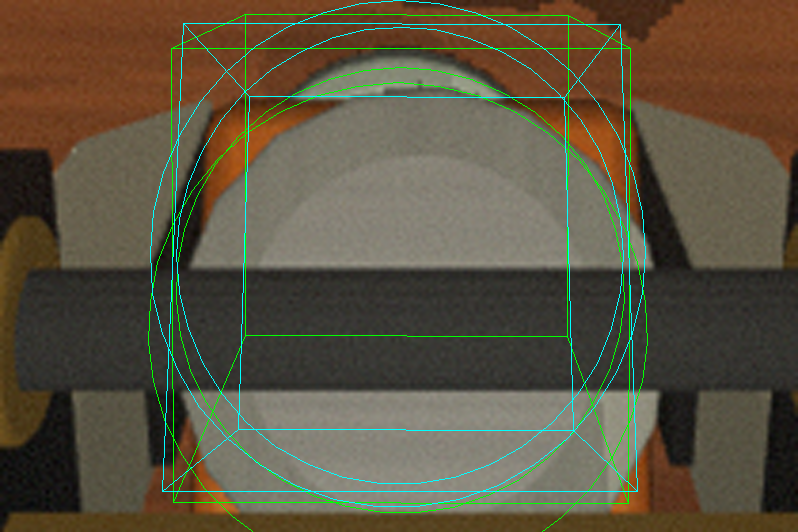

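Call:
{"op": "apply_moves", "data": {"motion": [{"tx": 0,"ty": 0,"tz": -0.2,"twist": 0.115},{"tx": 0,"ty": 0,"tz": -0.2,"twist": 0.115},{"tx": 0,"ty": 0,"tz": -0.2,"twist": 0.115},{"tx": 0,"ty": 0,"tz": -0.2,"twist": 0.115},{"tx": 0,"ty": 0,"tz": -0.2,"twist": 0.115},{"tx": 0,"ty": 0,"tz": -0.2,"twist": 0.115},{"tx": 0,"ty": 0,"tz": -0.2,"twist": 0.115}], "force": 60}}

```text
clock: 11.75
tool_pos: [0.5894, -0.2509, 0.3838]
tool_rot: [-0.0, 0.337, 0.942, 0.0]
ft_force: [-0.6, 0.1, -2.6]
grip_width: 0.545
```

```bash
cat > a.py <<'E'
from ov import *
plan([.5896,-.254,.2276],181.8)
c=snap('side','s12')
B,a,f,y=jar(30); u,v=proj(c,[B+.03*a])[0].astype(int); x0,y0=u-40,v-35; print(x0,y0)
over('s12',x0,y0,80,70,5,(25,35),'o5')
im=cv2.imread('pics/s12.png')[y0:y0+70,x0:x0+80];r=np.clip(cv2.resize(im,None,fx=5,fy=5,interpolation=cv2.INTER_CUBIC)*1.3,0,255).astype(np.uint8)
cv2.imwrite('pics/o5r.png',np.hstack([cv2.imread('pics/o5.png'),r]))
E
python3 a.py
```

```text
t 11.75 pos [ 0.5894 -0.2509  0.3838] az 140.64 zdir [-7.e-04  3.e-04 -1.e+00] gw 0.545 F [-0.6   0.14 -2.64] q [ 0.3   0.35  0.09  1.38 -0.03  1.41  1.27]
cmd [-0.003  -0.003   0.2083] twist -0.1143 rows 3.1255819833381193 4.79147202668321
383 89
```

View pics/o5r.png

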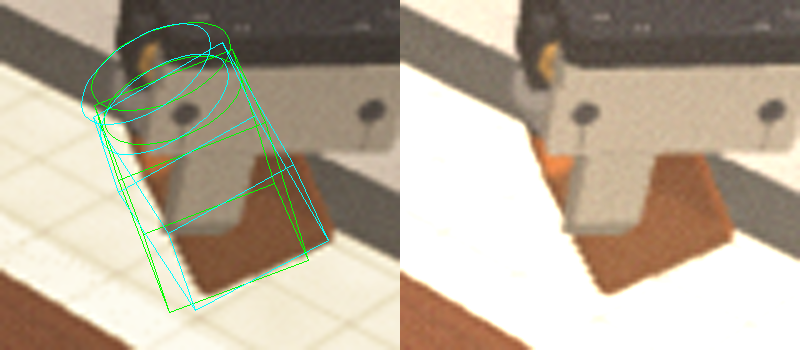

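```bash
cat > b.py <<'E'
from ov import *
from scipy.optimize import least_squares
c=load('s12'); x0,y0,k=383,89,5
P=lambda p:(np.array(p)+.5)/k-.5+[x0,y0]
def res(v):
    B,a,f,y=jar(v[0],v[1],v[2]); r=[]
    B=B+y*v[3]
    A,Bq=proj(c,[B+.025*f-.025*y,B-.025*f-.025*y])
    r+=list(A-P((205,295)))+list(Bq-P((333,237)))
    # silhouette left: farthest-left of edges at f+
    q=P((140,155)); d=[]
    for s in(-1,1):
        e=proj(c,[B+.025*f+s*.025*y,B+.06*a+.025*f+s*.025*y]); t=e[1]-e[0]; n=np.array([t[1],-t[0]])/np.linalg.norm(t)
        d.append((q-e[0])@n)
    r.append(min(d,key=abs) if W is None else d[W]); r.append(v[3]/.002); return np.array(r)
for W in (0,1):
    s=least_squares(res,[30,.045,-.005,0],x_scale=[5,.005,.005,.002]); print(W,s.cost,s.x,res(s.x).round(2))
W=0;s=least_squares(res,[30,.045,-.005,0],x_scale=[5,.005,.005,.002])
B,a,f,y=jar(*s.x[:3]);B=B+y*s.x[3]
im=cv2.resize(cv2.imread('pics/s12.png')[y0:y0+70,x0:x0+80],None,fx=8,fy=8,interpolation=cv2.INTER_CUBIC)
draw(im,c,(B,a,f,y),(0,255,0),8,x0,y0);cv2.imwrite('pics/o6.png',im)
E
python3 b.py
```

```text
0 1.4147164590596057 [ 2.76914504e+01  4.04547342e-02 -1.10619513e-02  2.69226454e-04] [-1.06 -0.03  1.27  0.   -0.25  0.13]
1 1.1366685444987068 [ 3.01760926e+01  4.15549592e-02 -8.77622297e-03  2.39250450e-04] [-0.97  0.47  0.97 -0.4  -0.02  0.12]
```

View pics/o6.png

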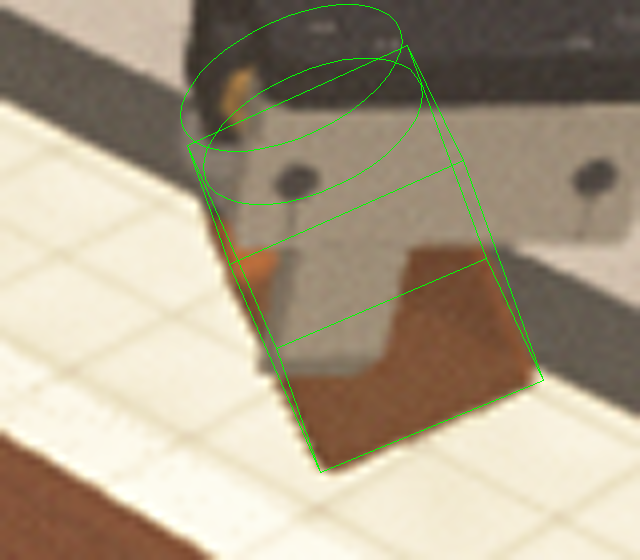

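```bash
cat > d.py <<'E'
from ov import *
def jarp(pos,az,th,h,sx):
    z=np.radians(az);x=np.array([np.cos(z),np.sin(z),0]);zz=np.array([0,0,-1.]);y=np.cross(zz,x)
    G=np.array(pos)-zz*.019+x*sx;t=np.radians(th);a=np.sin(t)*x-np.cos(t)*zz;f=np.cos(t)*x+np.sin(t)*zz
    return G-h*a,a,f,y
out=[]
for th in (24,30,36):
    c=load('s11');im=cv2.resize(cv2.imread('pics/s11.png')[160:210,385:430],None,fx=6,fy=6,interpolation=cv2.INTER_CUBIC)
    im=np.clip(im*1.3,0,255).astype(np.uint8)
    draw(im,c,jarp([.5891,-.2489,.2326],-178.04,th,.041,-.01),(0,255,0),6,385,160);out.append(im)
o2=[]
for th in (24,30,36):
    c=load('s12');im=cv2.resize(cv2.imread('pics/s12.png')[95:155,395:457],None,fx=4.35,fy=4.35,interpolation=cv2.INTER_CUBIC)
    draw(im,c,jarp([.5894,-.2509,.3838],140.64,th,.041,-.01),(0,255,0),4.35,395,95);o2.append(im[:,:270])
cv2.imwrite('pics/o7.png',np.vstack([np.hstack([i[:,:266] for i in out]),np.hstack([i[:,:266] for i in o2])]))
E
python3 d.py
```

```text
(no output)
```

View pics/o7.png

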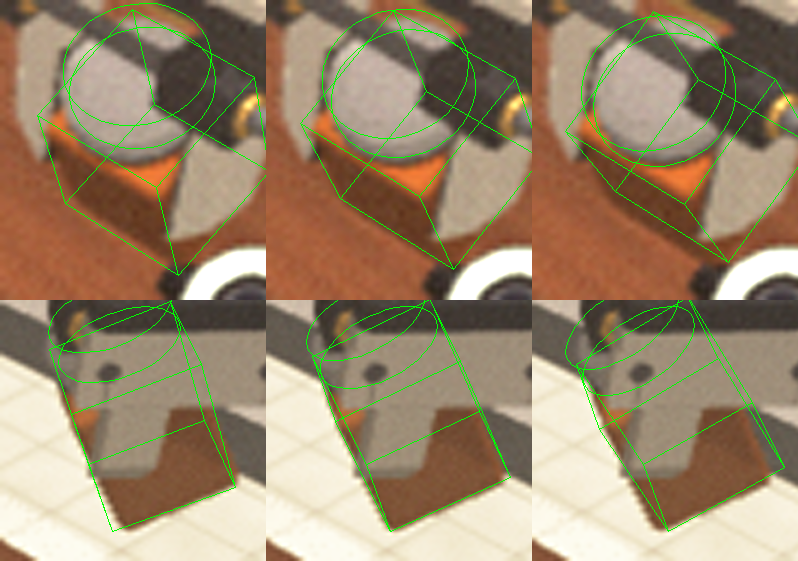

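```bash
python3 -c "
from h import *
plan([.5856,-.2545,.2255],181.8)"
```

```text
t 11.8 pos [ 0.5894 -0.2511  0.3837] az 140.61 zdir [-8.e-04  4.e-04 -1.e+00] gw 0.542 F [-0.36 -0.62 -3.78] q [ 0.3   0.35  0.09  1.38 -0.03  1.41  1.27]
cmd [ 0.0008 -0.0067  0.211 ] twist -0.1144 rows 3.1660400134445323 4.795548173345327
```

Call:
{"op": "apply_moves", "data": {"motion": [{"tx": 0.001,"ty": -0.007,"tz": 0.03,"twist": -0.025},{"tx": 0.001,"ty": -0.007,"tz": 0.06,"twist": -0.048},{"tx": 0.001,"ty": -0.007,"tz": 0.1,"twist": -0.07},{"tx": 0.001,"ty": -0.007,"tz": 0.14,"twist": -0.09},{"tx": 0.001,"ty": -0.007,"tz": 0.17,"twist": -0.105},{"tx": 0.001,"ty": -0.007,"tz": 0.195,"twist": -0.114},{"tx": 0.001,"ty": -0.007,"tz": 0.208,"twist": -0.114},{"tx": 0.001,"ty": -0.007,"tz": 0.211,"twist": -0.114},{"tx": 0.001,"ty": -0.007,"tz": 0.211,"twist": -0.114},{"tx": 0.001,"ty": -0.007,"tz": 0.211,"twist": -0.114},{"tx": 0.001,"ty": -0.007,"tz": 0.211,"twist": -0.114}]}}

```text
clock: 12.9
tool_pos: [0.5863, -0.2555, 0.2272]
tool_rot: [0.001, -0.012, 1.0, -0.0]
ft_force: [-0.3, 0.3, -4.3]
grip_width: 0.536
```

```bash
cat > e.py <<'E'
from h import *; from ov import jar,draw
plan([.5856,-.2545,.2255],181.8)
c=snap('side','s13')
B,a,f,y=jar(30,.041,-.01); vp=np.array([.6161,-.2535,.209]);d=np.array([-.577,-.018,.817])
print('B',B,'err',B-vp,'ang',np.degrees(np.arccos(a@d)))
im=cv2.resize(cv2.imread('pics/s13.png')[150:250,370:470],None,fx=6,fy=6,interpolation=cv2.INTER_CUBIC)
im=np.clip(im*1.3,0,255).astype(np.uint8); draw(im,c,(B,a,f,y),(0,255,0),6,370,150)
pj=lambda P:((proj(c,P)+.5-[370,150])*6).astype(np.int32)
cv2.polylines(im,[pj([vp-.12*d,vp])],False,(255,255,0),1)
cv2.imwrite('pics/o8.png',im)
E
python3 e.py
```

```text
t 12.9 pos [ 0.5863 -0.2555  0.2272] az -178.58 zdir [ 2.e-03 -8.e-04 -1.e+00] gw 0.536 F [-0.31  0.25 -4.25] q [ 0.4   0.45 -0.04  1.59  0.02  1.1   1.95]
cmd [0.0009 0.0013 0.0023] twist -0.001 rows 0.04244432922009227 0.04377377945870495
B [ 0.61673217 -0.25469349  0.21066372] err [ 0.00063217 -0.00119349  0.00166372] ang 4.908947637631361
```

View pics/o8.png

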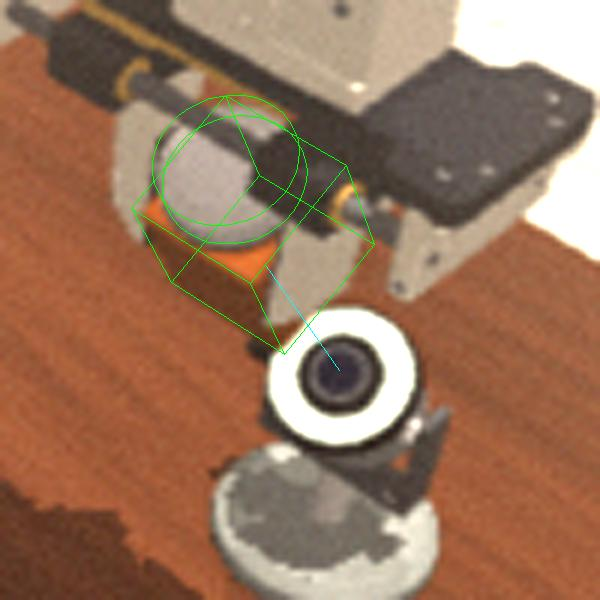

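Call:
{"op": "apply_moves", "data": {"motion": [{"tx": 0,"ty": 0,"tz": 0.001,"twist": 0},{"tx": 0,"ty": 0,"tz": 0.001,"twist": 0},{"tx": 0,"ty": 0,"tz": 0.001,"twist": 0},{"tx": 0,"ty": 0,"tz": 0.001,"twist": 0},{"tx": 0,"ty": 0,"tz": 0.001,"twist": 0},{"tx": 0,"ty": 0,"tz": 0.001,"twist": 0},{"tx": 0,"ty": 0,"tz": 0.001,"twist": 0},{"tx": 0,"ty": 0,"tz": 0.001,"twist": 0}], "force": 60}}

```text
clock: 13.75
tool_pos: [0.5856, -0.2552, 0.2252]
tool_rot: [-0.0, -0.012, 1.0, 0.0]
ft_force: [-0.3, -0.7, -3.2]
grip_width: 0.541
```

Run:
```python
from h import *
a=cv2.imread('pics/s13.png').astype(int)
exec(open('e.py').read().replace("'s13'","'s14'").replace('s13.png','s14.png'))
b=cv2.imread('pics/s14.png').astype(int);print(np.abs(a-b)[150:210,385:430].mean(),np.abs(a-b)[300:,:].mean())
```

```text
t 13.75 pos [ 0.5856 -0.2552  0.2252] az -178.57 zdir [-1.e-04  0.e+00 -1.e+00] gw 0.541 F [-0.29 -0.72 -3.25] q [ 0.4   0.45 -0.04  1.59  0.02  1.1   1.95]
cmd [-0.0001  0.001  -0.0005] twist -0.001 rows 0.016388272567499928 0.04292598913748772
B [ 0.61604285 -0.25445962  0.20867723] err [-5.71523226e-05 -9.59624445e-04 -3.22767578e-04] ang 5.0149863134720265
91.39085532112901 84.94513918189392
```

View pics/s14.png

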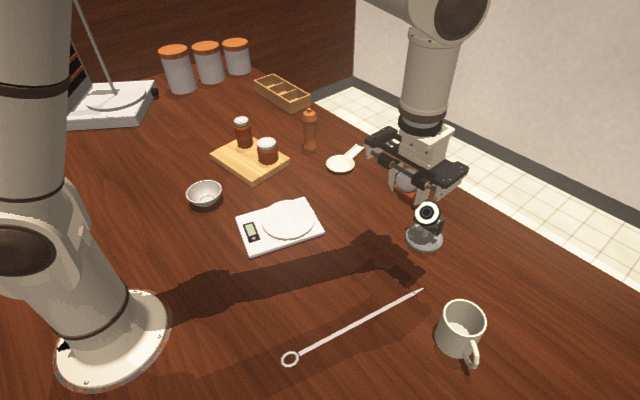

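```bash
python3 -c "
from h import *
a=cv2.imread('pics/s13.png').astype(int);b=cv2.imread('pics/s14.png').astype(int);print(np.abs(a-b)[165:205,390:425].mean(),np.abs(a-b)[300:,:].mean())
print(order.sign_off())"
```

```text
9.583333333333334 2.799390625
the job is handed in; nothing more can be done
None
```

The square jar from the scale is now held in the gripper in front of the camera, base towards the lens, and the job is handed in at about 13.8 s of the 29 s. The tool can only point straight down. So I gripped the jar by its flats, tilted it in the fingers by pushing its side against the scale's edge, and carried it to the view point with a 60 N grip.

**Last checks:**
- **Position:** the estimated base centre is about 1 mm from the estimated view point. Both come from image fits, so the real error is likely a few mm; the limit is 25 mm.
- **Tilt:** the jar leans about 30° (±3°), while the lens line calls for about 35°. That leaves roughly 5° (0.09 rad) of error against the 0.2 rad limit. I chose not to push it a second time.
- **Grip:** the jar slipped about 1 cm in the fingers while being tilted; I measured this and corrected for it. After that the wrist still carried its weight (about 3 N). The opening drifted only slightly (0.536 to 0.541).
- **Scene:** in the last picture the other two jars and all the bystanders look where they started, and I saw no contact with the camera.

My last frame-to-frame check was not clean. The jar area changed more than the background between the final two pictures (9.6 against 2.8). I put this down to the arm settling about 2 mm between them, but did not confirm it.

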